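# Free a left-hand clamp and wedge the bottle stand level

## Task

The hinged deck of the bottle stand is clamped down at a slope by the black wing knob, which has a left-hand thread: loosen it half a turn (clockwise seen from above; never force it tighter). Then push the yellow wedge, thin end first, under the middle of the drooping edge until the deck sits level, and leave the wedge there, holding the deck up. Do not disturb the bottle, the jar or the vial rack.

Things in the scene. Friction and masses are not known exactly. Their poses are not given: they have to be found in the camera images.
- stand: Grey steel foot of the stand, fixed, 240 x 240 mm. Origin at the centre of its underside on the bench; x runs along the deck's hinge, y from the hinge (y = -95 mm, axis 26 mm above the bench) to the deck's free, drooping edge (y = +95 mm). Low side rails lie outside |x| = 80 mm, a 5 mm high cross rail at y = -35 mm: between them the bench under the free edge is open for the wedge.
- deck: Aluminium plate with a green mat, 200 (x) x 190 (y) x 12 mm thick, about 0.7 kg. Origin on the hinge axis at mid-thickness; axes match the stand's when level. Turns only about the hinge; clamped, its free edge droops 0.065 rad. Its weight holds the free edge down. The clamp lets it up to level once the knob reads over 2.45 rad.
- deck_edge (a point): Middle of the free edge of the deck, on its top face: 32 mm above the bench when the deck is level, about 19.7 mm when clamped down. The underside of this edge is 12 mm lower: 20 mm above the bench when level, about 8 mm when clamped down.
- knob (a joint): Turn of the black wing knob in rad, left-hand thread: grows as it is turned CLOCKWISE seen from above, which loosens it (knob and steel collar rise 1.2 mm per rad). Starts between 0 and 0.4 (tight); end of travel 4.4. Anticlockwise only tightens it: -0.35 counts as forced. It is stiff (about 0.1 N m) and stays where it is left.
- knob_grip (a point): Grip point of the wing knob, on its vertical axis (stand x = 0, y = -35 mm), about 66 mm above the bench when tight. The knob's bar is 44 mm long, 14 mm thick and 40 mm tall, from 24 mm below this point to 16 mm above it. The point's x axis runs along the bar, y across its thickness. A yellow mark on top shows one end.
- wedge: Loose yellow wedge, 150 mm long (its y), 40 mm wide (x), 0.14 kg. Origin at the centre of its underside. Thin end, 3 mm thick, at y = -75 mm; the top slopes up 1 mm in 5 to 26 mm at y = +40 mm, then is flat to y = +75 mm. Pushed in straight (its axes along the stand's) the deck is level when its origin is at stand y = +85 mm: thin end 85 mm inside the free edge.
- wedge_grip (a point): Grip point in the upright fin on the back of the wedge, 54 mm above its underside, at wedge y = +55 mm, x = 0; axes as the wedge's. The fin is 14 mm thick (x), 30 mm long (wedge y = 40 to 70 mm) and stands from 26 to 76 mm above the underside.
- wedge_tip (a point): Middle of the thin end of the wedge, on its underside (wedge y = -75 mm).
- bottle: Bystander: clear glass bottle with black cap, 60 mm diameter, 100 mm tall; origin at the centre of its underside.
- jar: Bystander: amber jar with white lid, 56 mm diameter, 75 mm tall; origin at the centre of its underside.
- vial_rack: Bystander: blue rack of eight black-capped vials, about 62 x 114 x 66 mm; origin at the centre of its underside.
- level_post (a point): Top of one of two white posts with red tops beside the free edge (stand x = +-109 mm, y = 85 mm), fixed to the stand. The post tops, 32 mm above the bench, are flush with the deck's top face when the deck is level. The point is on the post at x = +109 mm; its axes are the stand's.
Mind the look-alikes: they are no part of the job. Several things have the shape of the wedge; the one meant has the colours described above.

How it is judged:
By the outcome, as a careful person would: the job done as asked, in the order asked, and still so for the second after the job is handed in, with the robot touching nothing.
It also fails if it takes over 72 s, if anything falls off the work surface, if the arm or the gripper's body presses on something with over 40 N, if the wrist force passes 120 N, or if a joint passes its speed limit or range.

## Robot

A 6-joint arm with a two-finger parallel gripper is mounted at the origin on the work surface. World frame = base frame: x ahead of the robot, y to its left, z up, the work surface at z = 0. Lengths are in m, angles in rad, forces in N, time in s.
With the tool pointing down it reaches from about 0.35 to 1 m from the base axis. Payload 7.1 kg.
Tool frame: the origin (TCP) lies between the finger pads; the fingertips stand 22 mm ahead of it and the grasp point (between the pads) lies 3 mm ahead of it; z points along the fingers, y is the line along which they close (so a half turn about z gives the same grasp; the last joint's range is limited). The gripper opens to 85 mm and grips with 20 to 120 N. Pads are 22 mm wide; open, the fingers measure 114 mm over their backs; the gripper's body (76 mm by 85 mm) begins 54 mm behind the grasp point. The pads swing forward as they close: fully open they stand 13 mm farther back than shut.
Start: joints at [-1.24, 0.423, 1.63, -0, 1.089, -0.019], TCP at [0.214, -0.587, 0.253] pointing down, gripper open.
Joint ranges: [-3, 3], [-0.9, 2.11], [0.09, 2.58], [-1.31, 4.45], [0.11, 2.69], [-2.54, 2.54]. Speed limits (rad/s): [2.39, 2.39, 3.01, 3.14, 3.14, 3.14].

## Interface

Orientations are given as a rotation vector (axis times angle).
In Python, from rig import manip gives the robot as it stands. The module is installed in compiled form; this text tells all that it offers. Calls block until the motion is done:
- manip.move_to(position, orientation): joint-space move of the TCP to a pose.
- manip.servo_line(position, orientation=None, rate=0.15): straight line of the TCP; orientation=None keeps the orientation; rate is the mean speed in m/s.
- manip.set_joints(angles): joint-space move.
- manip.command_gripper(opening, f_grip=None): finger opening in m; f_grip is the grip in N (None keeps the last); returns when the fingers have stopped.
- manip.hold(seconds).
- manip.solve_ik(position, orientation): joint angles nearest the present ones, or None.
- manip.camera(name): name is "scene" or "side" or "wrist"; returns a dict with "image" (420x560x3 uint8, red, green, blue), "fx", "fy", "cx", "cy" (pixels), "k1" (the pictures are not rectified: a ray, as slopes to the right and down, at radius r is drawn at 1 + k1 r^2 times it, then the intrinsics apply), "cam_to_world" (4x4, takes a point from camera to world coordinates); the wrist camera has in their place "mount" (4x4, takes a point from camera to tool coordinates, whose origin is the TCP and whose axes are the flange's). Camera axes: x right, y down, z forward; pixel columns grow to the right and rows downward; lengths in m; the calibration is good to about 2 mm. A picture is of the moment at which its call begins: read the wrist's pose just before it. There is no depth.
A pose or a line that the arm cannot do raises manip.IKError and nothing moves.
- manip.sign_off(): hands the job in; it is judged then, once.
Readings, each from a call of its own:
- manip.get_time(): time.
- manip.get_joint_positions(): joint angles.
- manip.get_joint_vel(): joint speeds.
- manip.get_tau(): joint torques, N m.
- manip.get_position(): TCP position.
- manip.get_ee_rot(): TCP orientation.
- manip.get_contact_force(): force on the tool from outside, world axes, zero at the start.
- manip.get_torque(): the same for the moment, N m.
- manip.get_width(): finger opening in m.
- manip.get_grip_force(): force on a finger pad.
Only numpy, scipy, OpenCV 4.12 (cv2) and the standard library are available. Lean on these libraries where they do the work, as an engineer would, in place of code of your own. Each camera call takes 0.05 s, during which the arm holds its last target. There are 200 camera calls.

## Working session

There is one attempt and no reset: what is moved stays moved. The work goes in short steps, each a Python script; the robot and the scene stay as the last script left them, time stands still between calls to the robot, and variables do not carry over. Pictures are saved under pics/ and viewed, at most 10 in all, crops included, and the job is handed in when it is done.

```bash
mkdir -p pics; cat > h.py <<'E'
import numpy as np, cv2, pickle
from scipy.spatial.transform import Rotation as R
from rig import manip
def snap(name,tag):
    p=np.array(manip.get_position()); r=R.from_rotvec(manip.get_ee_rot()).as_matrix()
    c=manip.camera(name)
    if name=='wrist':
        T=np.eye(4);T[:3,:3]=r;T[:3,3]=p; c['cam_to_world']=T@np.array(c['mount'])
    c={k:c[k] for k in ('image','fx','fy','cx','cy','k1','cam_to_world')}
    pickle.dump(c,open(f'pics/{tag}.pkl','wb')); cv2.imwrite(f'pics/{tag}.png',c['image'][:,:,::-1]); return c
def load(tag): return pickle.load(open(f'pics/{tag}.pkl','rb'))
def ray(c,u,v):
    d=np.array([(u-c['cx'])/c['fx'],(v-c['cy'])/c['fy']]); s=d.copy()
    for _ in range(30): s=d/(1+c['k1']*(s@s))
    T=np.array(c['cam_to_world']); w=T[:3,:3]@np.r_[s,1]; return T[:3,3],w
def onz(c,u,v,z):
    o,w=ray(c,u,v); return o+w*(z-o[2])/w[2]
def proj(c,P):
    T=np.array(c['cam_to_world']); q=T[:3,:3].T@(np.asarray(P)-T[:3,3]); s=q[:2]/q[2]; s=s*(1+c['k1']*(s@s))
    return np.array([c['fx']*s[0]+c['cx'],c['fy']*s[1]+c['cy']])
def crop(tag,u0,v0,u1,v1,out,k):
    im=cv2.imread(f'pics/{tag}.png')[v0:v1,u0:u1]; cv2.imwrite(f'pics/{out}.png',cv2.resize(im,None,fx=k,fy=k,interpolation=cv2.INTER_CUBIC))
def down(psi): # tool z down; tool x axis at world yaw psi, tool y = yaw psi-90
    c,s=np.cos(psi),np.sin(psi)
    return R.from_matrix(np.array([[c,s,0],[s,-c,0],[0,0,-1]])).as_rotvec()
E
python3 - <<'E'
from h import *
a=snap('scene','s0'); b=snap('side','d0')
for c in(a,b): print(c['fx'],c['k1'],np.round(c['cam_to_world'],3).tolist())
r=R.from_rotvec(manip.get_ee_rot()).as_matrix();print(r.round(2),manip.get_time())
E
```

```text
493.19519344426595 -0.12631207822731996 [[-0.441, 0.542, -0.715, 1.366], [0.897, 0.275, -0.345, 0.385], [0.01, -0.794, -0.608, 0.78], [0.0, 0.0, 0.0, 1.0]]
506.99581841859145 -0.12571303004683865 [[-0.725, -0.351, 0.593, -0.349], [-0.688, 0.398, -0.607, 0.894], [-0.023, -0.848, -0.53, 0.859], [0.0, 0.0, 0.0, 1.0]]
[[ 0.94  0.34 -0.  ]
 [ 0.34 -0.94  0.  ]
 [ 0.   -0.   -1.  ]] 0.1
```

View pics/s0.png

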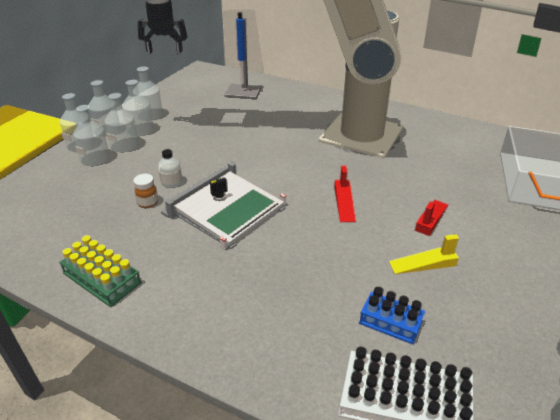

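View pics/d0.png

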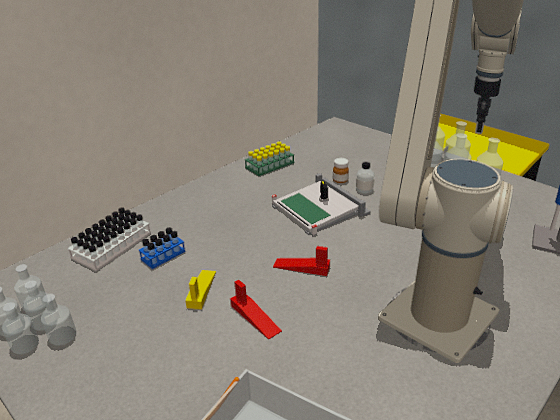

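The scene view shows three wedge shapes: red at (344,200), red at (432,216) and yellow at (425,258). I choose the yellow one, with its fin at (450,245) and thin end at about (392,266). The stand is at (225,205), with posts at (283,197) and (223,242). Next I'll take a close crop of both.

```bash
python3 - <<'E'
from h import *
a=cv2.imread('pics/s0.png')
p=cv2.resize(a[155:255,155:295],None,fx=5,fy=5,interpolation=cv2.INTER_CUBIC)[:, :]
q=cv2.resize(a[228:280,380:470],None,fx=4,fy=4,interpolation=cv2.INTER_CUBIC)
b=cv2.imread('pics/d0.png')
p=cv2.resize(a[155:255,155:295],None,fx=4,fy=4,interpolation=cv2.INTER_CUBIC)
o=np.zeros((600,800,3),np.uint8); o[:400,:560]=p; o[400:400+q.shape[0]-8,:q.shape[1]]=q[:200]
k=cv2.resize(b[262:312,180:225],None,fx=4,fy=4,interpolation=cv2.INTER_CUBIC); o[400:600,400:580]=k
cv2.imwrite('pics/c0.png',o)
E
```

```text
(no output)
```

View pics/c0.png

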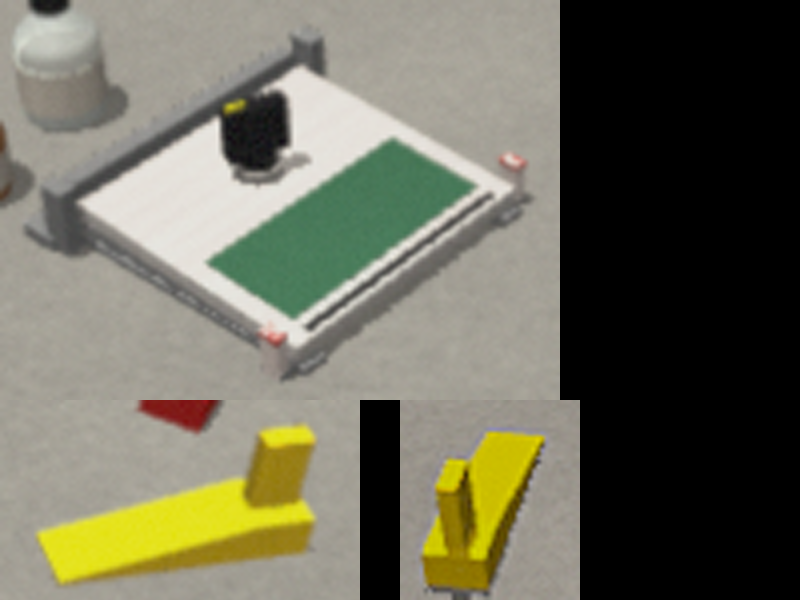

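```bash
python3 - <<'E'
from h import *
c=load('s0')
A=onz(c,283.2,194.8,.032);B=onz(c,222.8,238.2,.032);K=onz(c,218.7,179.8,.082)
print('posts',A,B,np.linalg.norm(A-B),'knob',K)
m=(A+B)/2; d=(A-B)/np.linalg.norm(A-B); n=np.array([-d[1],d[0],0])
if n@(K-m)>0:n=-n
print('y',n,'yaw',np.arctan2(n[1],n[0]),'knobdist(120)',(m-K)@n,(K-m)@d, 'origin',m-.085*n,'knob pred',m-.12*n)
F=onz(c,451.7,237,.076);T1=onz(c,390,261.7,.003);T2=onz(c,395.5,273.5,.0);t=(T1+T2)/2
print('fin',F,'tip',t,T1,T2,'w40',np.linalg.norm(T1-T2),'d130',np.linalg.norm((F-t)[:2]),'yaw',np.arctan2(*(F-t)[[1,0]]))
E
```

```text
posts [ 0.45387232 -0.0577345   0.032     ] [ 0.6662502  -0.10698671  0.032     ] 0.218014090661369 knob [ 0.53103672 -0.19895951  0.082     ]
y [ 0.22591297  0.97414749 -0.        ] yaw 1.3429161919082908 knobdist(120) 0.12014154617797017 0.0019329790477945576 origin [ 0.54085866 -0.16516314  0.032     ] knob pred [ 0.5329517 -0.1992583  0.032    ]
fin [0.4794333  0.36786276 0.076     ] tip [0.5516527  0.26483316 0.0015    ] [0.53777204 0.25406765 0.003     ] [0.56553336 0.27559867 0.        ] w40 0.03526011738672016 d130 0.12582026738486357 yaw 2.182164857142206
```

Everything checks: post spacing is 218 mm, knob to post line is 120 mm, and fin to tip is about 126 mm. I'll go above the knob and look.

```bash
python3 - <<'E'
from h import *
q0=np.array(manip.get_joint_positions())
for y in np.arange(-3,3.1,.5):
    q=manip.solve_ik([.532,-.199,.23],down(y)); print(round(y,2),None if q is None else np.round(q,2))
manip.move_to([.532,-.199,.23],down(0.35-.0))
c=snap('wrist','w1'); print(manip.get_joint_positions(),manip.get_time(), proj(c,[.532,-.199,.082]),np.round(c['cam_to_world'],3))
s=load('s0');print('bottle',onz(s,168,154,.1),'jar',onz(s,145,180,.075))
E
```

```text
-3.0 [-0.38  0.37  1.78  0.    1.   -2.09]
-2.5 None
-2.0 None
-1.5 None
-1.0 [-0.38  0.37  1.78 -0.    1.    2.19]
-0.5 [-0.38  0.37  1.78 -0.    1.    1.69]
0.0 [-0.38  0.37  1.78 -0.    1.    1.19]
0.5 [-0.38  0.37  1.78 -0.    1.    0.69]
1.0 [-0.38  0.37  1.78 -0.    1.    0.19]
1.5 [-0.38  0.37  1.78 -0.    1.   -0.31]
2.0 [-0.38  0.37  1.78 -0.    1.   -0.81]
2.5 [-0.38  0.37  1.78 -0.    1.   -1.31]
3.0 [-0.38  0.37  1.78 -0.    1.   -1.81]
[-3.80562316e-01  3.68871719e-01  1.77644209e+00 -1.56448782e-04
  9.96109162e-01  8.41671902e-01] 1.975 [283.34783321 193.44867443] [[ 0.342 -0.903 -0.26   0.598]
 [-0.94  -0.329 -0.094 -0.176]
 [-0.001  0.277 -0.961  0.352]
 [ 0.     0.     0.     1.   ]]
bottle [ 0.5116589  -0.36718643  0.1       ] jar [ 0.60751271 -0.37149914  0.075     ]
```

View pics/w1.png

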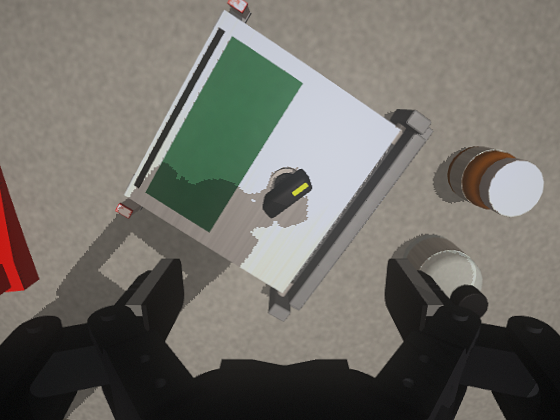

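```bash
python3 -c "
from h import *
crop('w1',248,158,328,228,'c1',8)"
```

```text
(no output)
```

View pics/c1.png

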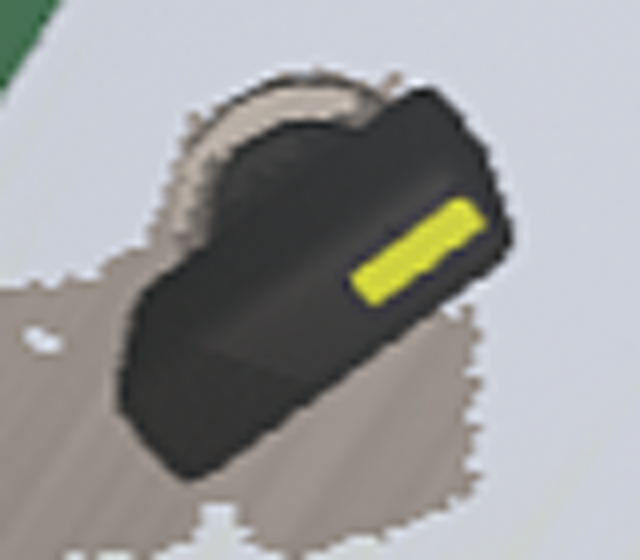

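```bash
python3 - <<'E'
from h import *
c=load('w1')
f=lambda x,y,z:onz(c,248+x/8,158+y/8,z)
a,b=f(365,295,.0825),f(475,212,.0825); d=(b-a)/np.linalg.norm(b-a)
print('mark',a,b,np.linalg.norm(b-a),'yaw',np.arctan2(d[1],d[0]))
e1,e2=f(190,480,.0825),f(512,245,.0825); print('edge',e1,e2,np.linalg.norm(e1-e2),np.arctan2(*(e2-e1)[[1,0]]))
n=np.array([-d[1],d[0],0]);print('mark perp to edge',(a-e1)@n)
print('right end along d from mark mid', (f(512,240,.0825)-(a+b)/2)@d,'left',(f(190,480,.0825)-(a+b)/2)@d)
A=onz(c,238,6,.032);B=onz(c,124,210,.032);print('posts',A,B,np.linalg.norm(A-B)); dd=(A-B)/np.linalg.norm(A-B);nn=np.array([-dd[1],dd[0],0]);m=(A+B)/2
print('knob pred',m-.12*nn,m+.12*nn, 'collar top centre z.035', f(310,200,.035))
E
```

```text
mark [ 0.53384628 -0.20715363  0.0825    ] [ 0.54566235 -0.21449085  0.0825    ] 0.01390879044217754 yaw -0.5556837061486788
edge [ 0.50924744 -0.19712458  0.0825    ] [ 0.54376656 -0.21920312  0.0825    ] 0.04097599815502896 -0.5690316573472363
mark perp to edge 0.004456409330583388
right end along d from mark mid 0.008139471957506804 left -0.03314266456808102
posts [ 0.66039549 -0.11140173  0.032     ] [ 0.45032676 -0.06168949  0.032     ] 0.21587074352014987
knob pred [ 0.52772668 -0.20332033  0.032     ] [0.58299558 0.03022912 0.032     ] collar top centre z.035 [ 0.53111291 -0.20260155  0.035     ]
```

The mark runs along the bar at yaw -0.56, with its visible end at (307,185). The knob centre averages to (0.530,-0.202), and the two cameras agree within 4 mm. Grip, and turn clockwise (yaw 2.58 → -0.56).

```bash
python3 - <<'E'
from h import *
P=np.array([.530,-.202,0]); y0=2.58
fr=lambda:np.round(manip.get_contact_force(),1)
manip.command_gripper(.05,60)
manip.move_to(P+[0,0,.16],down(y0)); 
manip.servo_line(P+[0,0,.069],rate=.1); print('down',fr(),manip.get_time())
manip.command_gripper(0.0,60); print('closed',manip.get_width(),fr(),manip.get_grip_force())
N=10;tot=np.pi
for i in range(1,N+1):
    a=tot*i/N
    manip.move_to(P+[0,0,.069+.0012*a],down(y0-a)); 
    if i%3==1 or i==N: print(round(a,2),fr(),np.round(manip.get_torque(),2),np.round(manip.get_width(),4))
manip.hold(.1)
r=R.from_rotvec(manip.get_ee_rot()).as_matrix();print('yaw',np.arctan2(r[1,0],r[0,0]))
manip.command_gripper(.05); print(fr())
manip.servo_line(P+[0,0,.23],rate=.15); manip.command_gripper(.085)
manip.move_to(P+[0,0,.23],down(.35)); snap('wrist','w2'); print(manip.get_time())
crop('w2',100,0,400,300,'c2',2)
E
```

```text
down [-0.8  0.  -0.5] 5.4083
closed 0.01308581564497736 [-3.9 -5.8  4.7] 58.455262184143066
0.31 [-4.6 -4.9  4.3] [-0.92  0.63 -0.1 ] 0.013
1.26 [-4.4 -5.4  5.2] [-1.22  0.7  -0.08] 0.0133
2.2 [-6.3 -6.7  6.8] [-1.29  0.86 -0.1 ] 0.0129
3.14 [-5.2 -5.5  6.1] [-1.23  1.05 -0.08] 0.0131
yaw -0.5612939076075031
[-0.   0.5  0.2]
12.9333
```

View pics/c2.png

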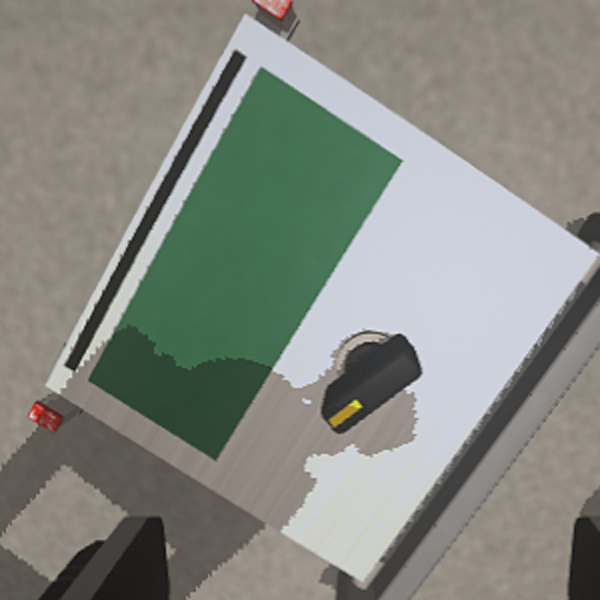

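The yellow mark has swapped ends, now at crop (346,412), so the knob turned π. Next I'll look at the wedge from above.

```bash
python3 - <<'E'
from h import *
s=load('s0')
print('red1 tip',onz(s,347,220,0),'fin',onz(s,343,170,.07),'red2 fin',onz(s,430,206,.07),'thin',onz(s,442,204,0))
manip.move_to([.50,.34,.26],down(2.18))
c=snap('wrist','w3'); print(np.round(manip.get_joint_positions(),2),manip.get_time(),proj(c,[.479,.368,.076]),proj(c,[.5517,.265,0]))
E
```

```text
red1 tip [0.43774954 0.11274407 0.        ] fin [0.33156771 0.05574022 0.07      ] red2 fin [0.38134521 0.29760377 0.07      ] thin [0.26081702 0.31614485 0.        ]
[ 0.58  0.39  1.67 -0.    1.08 -0.03] 14.9417 [282.19129683 144.17398746] [283.30872383 243.42696445]
```

View pics/w3.png

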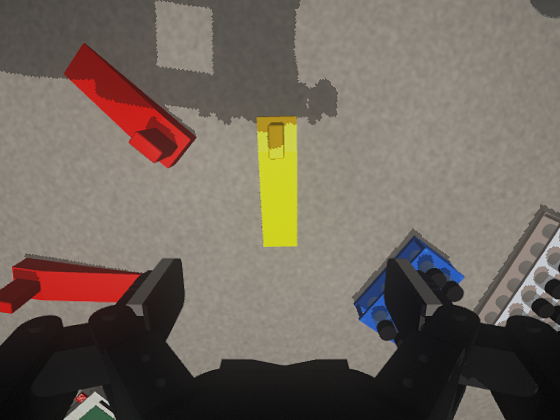

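The yellow wedge runs from its back edge at (257–296,117) to its thin end at (264–297,246), with fin top at about (275,137). The red look-alikes are at left and the blue rack at (410,280).

```bash
python3 - <<'E'
from h import *
c=load('w3')
t=(onz(c,264,246,.003)+onz(c,297.5,246,.003))/2
b=(onz(c,257,117,.026)+onz(c,296.5,117,.026))/2
print('w',np.linalg.norm(onz(c,264,246,.003)-onz(c,297.5,246,.003)),np.linalg.norm(onz(c,257,117,.026)-onz(c,296.5,117,.026)))
d=(b-t)[:2];L=np.linalg.norm(d);d/=L;print('tip',t,'back',b,L,'yaw',np.arctan2(d[1],d[0]),'grip',t[:2]+.130*d)
for z in(.076,):
  for p in ((268,123),(284,123),(268,150),(284,150),(276,137)): print(p,onz(c,*p,z))
E
```

```text
w 0.039734170753133784 0.03968906766325201
tip [0.55037448 0.26159421 0.003     ] back [0.46203169 0.38248798 0.026     ] 0.14973227247103013 yaw 2.201861409153108 grip [0.47367383 0.36655615]
(268, 123) [0.45846849 0.37600453 0.076     ]
(284, 123) [0.46986001 0.38392008 0.076     ]
(268, 150) [0.47161996 0.35662611 0.076     ]
(284, 150) [0.48323605 0.36470058 0.076     ]
(276, 137) [0.47098184 0.37004478 0.076     ]
```

```bash
python3 - <<'E'
from h import *
fr=lambda:np.round(manip.get_contact_force(),1)
G=np.array([.4735,.367,0]); yw=2.202; ys=1.341
n=np.array([np.cos(ys),np.sin(ys),0]); O=np.array([.538,-.167,0])
manip.command_gripper(.045,60)
manip.move_to(G+[0,0,.17],down(yw)); manip.servo_line(G+[0,0,.060],rate=.12); print(fr())
manip.command_gripper(0,60); print('w',manip.get_width(),fr())
manip.servo_line(G+[0,0,.17],rate=.15); print('lift',fr(),manip.get_width())
Q=O+.255*n
manip.move_to(Q+[0,0,.17],down(ys)); manip.servo_line(Q+[0,0,.0605],rate=.12); print('placed',fr(),manip.get_time())
manip.command_gripper(.045); manip.servo_line(Q+[0,0,.16],rate=.2)
C=O+.16*n+[0,0,.26]
manip.move_to(C,down(ys)); snap('wrist','w4'); print(manip.get_time())
E
```

```text
[-0.1  0.5  0.4]
w 0.0136414965018962 [-1.2 -0.4  3.7]
lift [ 0.6  0.8 -1.9] 0.013654264363350538
placed [ 0.3 -0.6 -1.4] 20.4667
22.1833
```

View pics/w4.png

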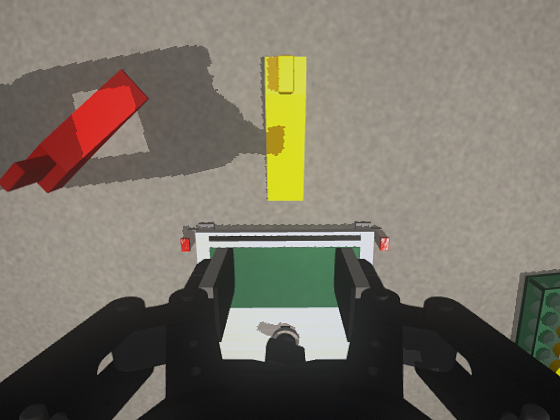

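The wedge stands at back (264–306,57) and tip (268–303,200). The posts are at about (185,243) and (385,242). I'll measure the relative alignment.

```bash
python3 - <<'E'
from h import *
c=load('w4'); im=c['image'].astype(int)
red=(im[...,0]>130)&(im[...,1]<110)&(im[...,2]<110)
for lo,hi in((170,200),(370,400)):
    y,x=np.nonzero(red[225:260,lo:hi]); print('red',x.mean()+lo,y.mean()+225,x.min()+lo,x.max()+lo,y.min()+225,y.max()+225)
yel=(im[...,0]>110)&(im[...,2]<70)&(im[...,1]>90)
for r in(62,105,120,150,180,196,199,200,201): x=np.nonzero(yel[r,240:330])[0]+240; print(r,x.min() if len(x) else 0,x.max() if len(x) else 0,end='; ')
A=onz(c,185.5,243,.032);B=onz(c,384.5,242.5,.032)
t=(onz(c,267.5,200.5,.003)+onz(c,303.5,200.5,.003))/2;b=(onz(c,264,57,.026)+onz(c,306.5,57,.026))/2
print('posts',A,B,np.linalg.norm(A-B));d=(A-B)/np.linalg.norm(A-B)
n=np.array([-d[1],d[0],0]); n=n if n[1]>0 else -n; ex=np.array([n[1],-n[0],0]); m=(A+B)/2; O=m-.085*n
print('syaw',np.arctan2(n[1],n[0]),'O',O); w=b-t
print('wyaw',np.arctan2(w[1],w[0]),'len',np.linalg.norm(w[:2]),'tip in stand',(t-O)@ex,(t-O)@n,'back',(b-O)@ex,(b-O)@n)
print('grip pt',t+.130*w/np.linalg.norm(w))
E
```

```text
red 184.65740740740742 245.11111111111111 180 189 239 251
red 382.84615384615387 244.17948717948718 379 389 237 250
62 266 305; 105 266 304; 120 266 304; 150 266 303; 180 268 302; 196 268 302; 199 268 302; 200 268 301; 201 0 0; posts [ 0.45134269 -0.05990545  0.032     ] [ 0.66325425 -0.10880501  0.032     ] 0.21748028547650644
syaw 1.3440114005364148 O [ 0.53818656 -0.16717874  0.032     ]
wyaw 1.3434907489304346 len 0.14989948823443058 tip in stand 0.0007800462500342879 0.12480013422674231 back 0.0008580916557930592 0.27469960214393957
grip pt [0.59596448 0.07944134 0.02271597]
```

Alignment is within 1 mm and 0.001 rad. Regrip and push 115 mm in.

```bash
python3 - <<'E'
from h import *
fr=lambda:np.round(manip.get_contact_force(),1)
ys=1.343; n=np.array([np.cos(ys),np.sin(ys),0]); O=np.array([.538,-.1671,0]); ex=np.array([n[1],-n[0],0])
Q=O+.255*n+.0005*ex
manip.move_to(Q+[0,0,.16],down(ys)); manip.servo_line(Q+[0,0,.0600],rate=.12)
manip.command_gripper(0,60); print('w',manip.get_width(),fr())
for y in (.225,.20,.18,.16,.150,.140):
    manip.servo_line(O+y*n+[0,0,.060],down(ys),rate=.05); f=np.array(manip.get_contact_force()); print(y,'Fn',round(f@n,1),'Fx',round(f@ex,1),'Fz',round(f[2],1))
manip.hold(.2); print(((np.array(manip.get_position())-O)@n),manip.get_time())
snap('scene','s5'); snap('side','d5')
a=cv2.imread('pics/s5.png')[155:255,175:335]; b=cv2.imread('pics/d5.png')[170:245,240:400]
o=np.vstack([cv2.resize(x,None,fx=3.4,fy=3.4,interpolation=cv2.INTER_CUBIC) for x in(a,b)]); cv2.imwrite('pics/c5.png',o);print(o.shape)
E
```

```text
w 0.013569343767885225 [-1.1 -0.4  5.8]
0.225 Fn -0.7 Fx 0.8 Fz 7.6
0.2 Fn -1.4 Fx 1.0 Fz 7.3
0.18 Fn 3.0 Fx 0.9 Fz 6.6
0.16 Fn 2.6 Fx 1.2 Fz 6.3
0.15 Fn 1.7 Fx -0.3 Fz 6.1
0.14 Fn 2.0 Fx 0.3 Fz 5.9
0.1401243286781778 27.5583
(595, 544, 3)
```

View pics/c5.png

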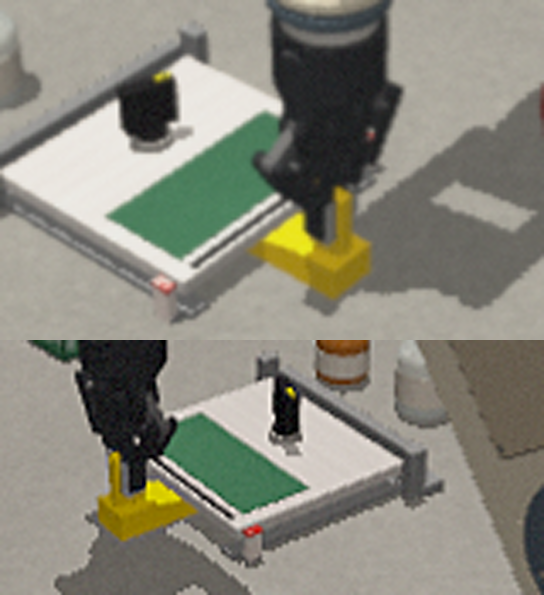

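The deck is up on the wedge and near flush with the post tops (crop (165,285) and (253,530)). Now I'll release, back off and measure the wedge depth.

```bash
python3 - <<'E'
from h import *
ys=1.343; n=np.array([np.cos(ys),np.sin(ys),0]); O=np.array([.538,-.1671,0])
manip.command_gripper(.045); manip.servo_line(O+.14*n+[0,0,.17],rate=.15)
manip.move_to(O+.12*n+[0,0,.27],down(ys)); manip.hold(.2); snap('wrist','w6'); snap('scene','s6'); print(manip.get_time(),manip.get_contact_force())
a=cv2.resize(cv2.imread('pics/s6.png')[160:250,190:310],None,fx=4.6,fy=4.6,interpolation=cv2.INTER_CUBIC)
b=cv2.imread('pics/w6.png')[40:290,160:400][:, :]; b=cv2.resize(b,None,fx=.0+1,fy=1)
o=np.zeros((600,800,3),np.uint8);o[:a.shape[0],:a.shape[1]]=a;o[:250,555:795]=b;cv2.imwrite('pics/c6.png',o[:420])
E
```

```text
29.7417 [-0.09773363 -0.19893273 -0.7378377 ]
```

View pics/c6.png

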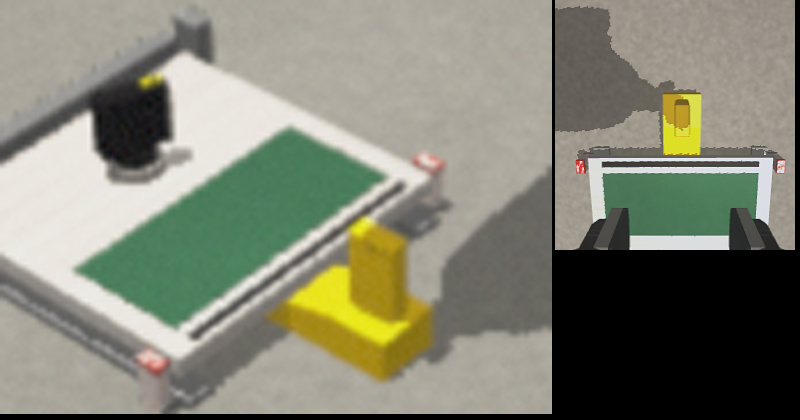

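```bash
python3 - <<'E'
from h import *
ys=1.343; n=np.array([np.cos(ys),np.sin(ys),0]); O=np.array([.538,-.1671,0]); ex=np.array([n[1],-n[0],0])
c=load('w6'); im=c['image'].astype(int); yel=(im[...,0]>110)&(im[...,2]<70)&(im[...,1]>90)
r=np.nonzero(yel[100:260,275])[0]+100; print('rows',r.min(),r.max())
r0=r.min(); x=np.nonzero(yel[r0+2,240:330])[0]+240; b=onz(c,x.mean(),r0-.5,.026); print('back(160 wanted)',(b-O)@ex,(b-O)@n,x.min(),x.max())
for u in((185.-0,0),): pass
for X in(-.109,.109): print('post proj wrist',proj(c,O+X*ex+.085*n+[0,0,.032]))
s=load('s6')
for X,nm in((.1,'near'),(-.1,'far')):
  for z in(.0197,.032): print(nm,z,((proj(s,O+X*ex+.095*n+[0,0,z])-[190,160])*4.6).round(0))
for X in(-.109,.109): print('post',((proj(s,O+X*ex+.085*n+[0,0,.032])-[190,160])*4.6).round(0))
E
```

```text
rows 134 194
back(160 wanted) -0.007998424484017259 0.16062417979553137 268 288
post proj wrist [185.3242585  204.73402238]
post proj wrist [385.95277958 205.06862281]
near 0.0197 [179. 373.]
near 0.032 [178. 355.]
far 0.0197 [431. 188.]
far 0.032 [432. 171.]
post [428. 156.]
post [151. 355.]
```

The wedge back is at stand y = 160.6 mm (160 wanted) and centred within about 1 mm. The near deck corner sits at crop (180,358), which matches the projection for a 32 mm height. The bottle and jar look undisturbed. Handing in.

```bash
python3 -c "
from h import *
print(manip.sign_off(),manip.get_time())"
```

```text
the job is handed in; nothing more can be done
the job is handed in; nothing more can be done
```

I loosened the knob half a turn clockwise, then pushed the yellow wedge in until the deck measured level with the post tops. I left it there holding the deck, and handed the job in at about 30 s with the arm clear; I saw no contact with the bottle, jar or vial rack.

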